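Crank the slicer's pusher up to its setting tab

ROBOT

A 6-joint arm with a two-finger parallel gripper is mounted at the origin on a cart in front of the work surface, level with it; the furniture and walls round the work are solid. World frame = base frame: x ahead of the robot, y to its left, z up, the work surface at z = 0. Lengths are in mm, angles in rad, forces in N, time in s.
With the tool pointing down it reaches from about 275 to 825 mm from the base axis. Payload 4.9 kg.
Tool frame: the origin (TCP) lies at the very end of the fingers, on their centre line; the grasp point (between the pads) lies 19 mm behind it; z points along the fingers, y is the direction in which the jaws open and shut (so a half turn about z gives the same grasp; the last joint's range is limited). The gripper opens to 85 mm and grips with 20 to 120 N. Pads are 22 mm wide; open, the fingers measure 114 mm over their backs; the gripper's body (76 mm by 85 mm) begins 54 mm behind the grasp point. The pads swing forward as they close: fully open they stand 13 mm farther back than shut.
Start: joints at [1.169, 0.326, -0.193, 1.052, 0, 1.437], TCP at [145.529, 530.415, 231.281] pointing down, gripper open.
Joint ranges: [-2.65, 2.65], [-0.97, 1.79], [-1.3, 1.35], [-1.93, 2.1], [-1.47, 1.37], [-3.14, 3.14]. Speed limits (rad/s): [2.57, 2.57, 3.14, 3.14, 3.14, 3.14].

INTERFACE

Orientations are given as [roll, pitch, yaw] about the fixed x, y, z axes, in that order (R = Rz(yaw) Ry(pitch) Rx(roll)).
In Python, from bench import bot, solve_ik, imaging gives the robot as it stands. Calls block until the motion is done:
- bot.move_ptp(position, orientation): joint-space move of the TCP to a pose.
- bot.movel(position, rot=None, max_speed=150, threshold=None): straight line of the TCP; rot=None keeps the orientation; max_speed is the mean speed in mm/s. With threshold (N) it stops when the force on the tool has changed by that much, and returns True; else False.
- bot.move_j(angles): joint-space move.
- bot.grip(opening, effort=None): opening from 0.0 (shut) to 1.0 (fully open); effort is the grip in N (None keeps the last); returns when the fingers have stopped.
- bot.dwell(seconds).
- solve_ik(position, orientation): joint angles nearest the present ones, or None.
- bot.get_state(): the state.
- imaging.capture(name): name is "scene" or "top" or "wrist"; returns the picture (480x640x3 uint8, blue, green, red); there is no depth.
- imaging.camera_model(name): a dict with "K" (3x3 intrinsics, pixels), "k1" (the pictures are not rectified: a ray, as slopes to the right and down, at radius r is drawn at 1 + k1 r^2 times it, then the intrinsics apply), "position" and "rotation" of the camera in the world. Camera axes: x right, y up, looking along -z (the intrinsics and any distortion apply to the point x, -y, -z); pixel columns grow to the right and rows downward; lengths in mm; the calibration is good to about 2 mm. A picture is of the moment at which its call begins: read the wrist's pose just before it. camera_model takes no time and is no camera call; for the wrist camera it gives the pose at the moment of the call.
A pose or a line that the arm cannot do raises bot.IKError and nothing moves.
- bot.sign_off(): hands the job in, once; it reports no verdict.
The state is a dict: "t": time; "qpos": joint angles; "joint_velocities": joint speeds; "effort": joint torques, N m; "tcp_pos": TCP position; "orientation": TCP orientation; "contact_force": force on the tool from outside, world axes, zero at the start; "wrist_torque": the same for the moment, N m; "opening": opening from 0.0 (shut) to 1.0 (fully open).
Only numpy, scipy, OpenCV 4.12 (cv2) and the standard library are available. Lean on these libraries where they do the work, as an engineer would, in place of code of your own. Each camera call takes 0.05 s, during which the arm holds its last target.

TASK

Fit the loose crank fully down onto the square drive shaft of the sloped slicer, then wind it round until the pusher's pointer is level with the line on the setting tab at the edge of the slope. Leave the crank on the shaft, do not shift the tab, and do not disturb the mug, pear or pepper mill.

Things in the scene. Friction and masses are not known exactly. Their poses are not given: they have to be found in the camera images.
- crank: Loose steel crank, 111 mm long, 62 mm high, 0.2 kg, lying on the table socket down. Origin: centre of the underside of its square hub; z up the hub, x along the arm towards the knob. Arm: bar 22 mm wide, from 0 to 12 mm above the underside, ending 94 mm from the hub's centre.
- hub_top (a point): Centre of the top of the crank's hub, 52 mm above its underside. Hub 34 x 34 mm, flat sides normal to the crank's x and y, good to carry it by. In the underside is a square socket, 19.4 x 19.4 mm, 40 mm deep, its sides parallel to the hub's.
- crank_knob (a point): Middle of the crank's upright wooden knob: cylinder 25 mm across, 48 mm long (14 to 62 mm above the hub's underside; this point at 42 mm), 80 mm from the hub's centre, axis parallel to the hub's. It spins freely on its pin, so the hand need not turn while winding.
- shaft_seat (a point): Centre of the collar (50 mm across) at the foot of the slicer's square shaft; the crank's origin is here when fully seated. z runs up the shaft, leaning 30 degrees from vertical towards the low front of the deck; x, y are normal to its flats and turn with it. Shaft 16 mm square, 37 mm long, its last 13 mm tapering to 8 mm; the crank fits in any quarter turn.
- slicer: The slicer, fixed to the table; origin on the table under its middle, x towards its high back. Sloping deck 240 mm along the slope, 330 mm wide; shaft 65 mm left of its middle, collar 12 mm above the deck. Winding anticlockwise (seen from above, positive about the shaft's z) moves the pusher up the slope, 44 mm a turn (7 mm a radian); it takes about 2.3 N at the knob and stays where left.
- pusher_pointer (a point): Tip of the small steel pointer on the right side of the pusher, the block (50 x 80 mm, top 28 mm above the deck) that slides up and down the right part of the deck. x points up the slope, z square off the deck.
- tab_line (a point): Line on the setting tab, a 16 mm aluminium block on the rail at the deck's right edge, at a different place along the slope each time. x points up the slope, along the pusher's travel, z square off the deck; the pointer is level with the line when both are equally far along x. At the start it is two to three turns away.
- mug: Two-tone mug, 82 mm across, 94 mm high, upright; origin at the centre of its underside. To be left alone.
- pear: Pear standing on the table to the left of the slicer, 68 mm across, 101 mm high; origin under its centre. To be left alone.
- pepper_mill: Turned wooden pepper mill, 58 mm across, 170 mm high; origin at the centre of its underside. To be left alone. Two pendant lamps (shades 140 mm across) hang above the table, lower rims 0.57 m up: one near the mill at x 0.58, y -0.27, one at x 0.65, y 0.36; keep the arm and wrist clear of them.
Things that resemble listed ones, but are neither listed nor needed, are in the scene too. Several things look just like the crank: the one meant starts farthest to the robot's left.

How it is judged:
By the outcome, as a careful person would: the job done as asked, in the order asked, and still so for the second after the job is handed in, with the robot touching nothing.
It also fails if it takes over 72 s, if anything falls off the work surface, if the arm or the gripper's body presses on something with over 40 N, if the wrist force passes 120 N, or if a joint passes its speed limit or range.

## Working session

There is one attempt and no reset: what is moved stays moved. The work goes in short steps, each a Python script; the robot and the scene stay as the last script left them, time stands still between calls to the robot, and variables do not carry over. Pictures are saved under pics/ and viewed, and the job is handed in when it is done.

```bash
ls; mkdir -p pics; python3 - <<'E'
from bench import bot, solve_ik, imaging
import cv2
for n in ["scene","top","wrist"]:
    cv2.imwrite(f"pics/{n}0.png",imaging.capture(n))
    m=imaging.camera_model(n); print(n,m)
print(bot.get_state())
E
```

```text
pics
scene {'K': array([[603.89270646,   0.        , 319.03603153],
       [  0.        , 603.89270646, 240.09950925],
       [  0.        ,   0.        ,   1.        ]]), 'k1': -0.12579215701400537, 'position': array([-729.725601  , -685.78337183, 1173.44052195]), 'rotation': array([ 0.93974621,  0.01520069, -1.07859976])}
top {'K': array([[550.77716107,   0.        , 325.713546  ],
       [  0.        , 550.77716107, 246.45964745],
       [  0.        ,   0.        ,   1.        ]]), 'k1': -0.16095476475274373, 'position': array([ 412.63539972,    6.36342731, 1333.38371849]), 'rotation': array([ 0.09355709, -0.01233774, -1.55773802])}
wrist {'K': array([[420.99350781,   0.        , 317.47565605],
       [  0.        , 420.99350781, 233.89005347],
       [  0.        ,   0.        ,   1.        ]]), 'k1': -0.059646372492444026, 'position': array([ 62.40901575, 553.25868028, 372.79223403]), 'rotation': array([-3.34665063e-01,  1.07754290e-03,  1.30367622e+00])}
{'t': 0.15, 'qpos': array([ 1.16880749e+00,  3.26752870e-01, -1.93335361e-01,  1.05202420e+00,
        8.52009001e-06,  1.43659992e+00]), 'joint_velocities': array([-0.00064021, -0.00211246,  0.00419535, -0.0008308 , -0.00038621,
        0.00193002]), 'effort': array([ 2.22234376e-03, -4.43704104e+01,  2.62664902e+01,  1.03719783e-02,
       -4.00481917e-05,  8.89711430e-06]), 'tcp_pos': array([145.34262918, 529.99231691, 230.70018272]), 'orientation': array([-3.14028952e+00, -1.84530435e-04,  2.87380010e+00]), 'contact_force': array([-0.47720687, -1.20916736,  0.24843559]), 'wrist_torque': array([ 0.01201481,  0.02393539, -0.04435449]), 'opening': 1.0001965304526244}
```

View pics/scene0.png

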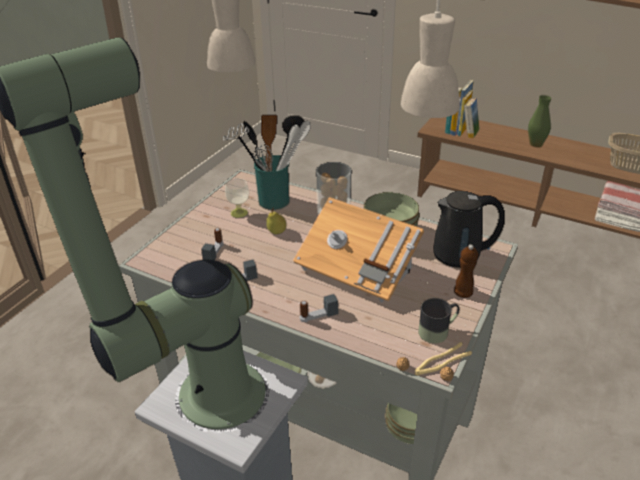

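View pics/top0.png

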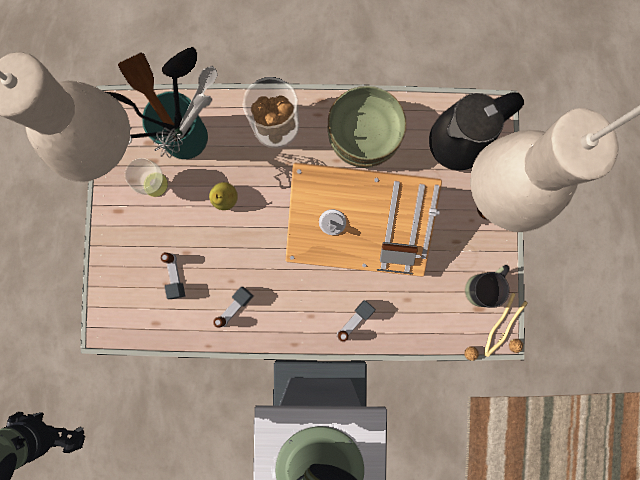

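View pics/wrist0.png

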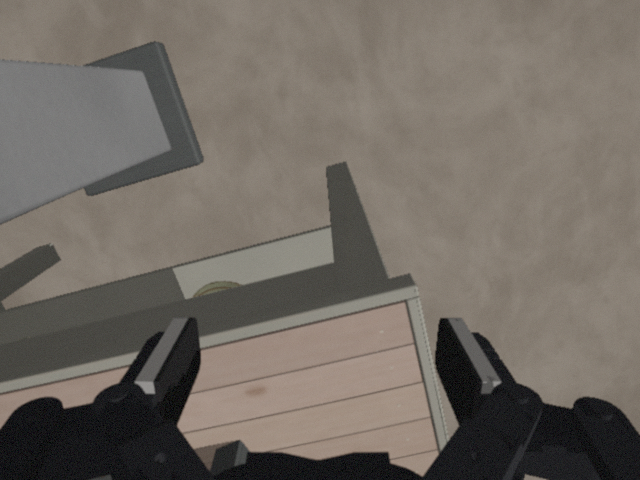

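The cranks lie in the top view at (172,275), (232,307) and (357,320). The leftmost is (172,275), with its hub at about (176,291) and knob at (167,258). I'll check it in a close crop.

```bash
cat > h.py <<'E'
from bench import bot, solve_ik, imaging
import cv2, numpy as np
from scipy.spatial.transform import Rotation as Rot
def RM(r): return Rot.from_euler('xyz',r).as_matrix()
def ray(m,uv):
    K=m['K']; d=np.array([(uv[0]-K[0,2])/K[0,0],(uv[1]-K[1,2])/K[1,1]])
    rd=np.linalg.norm(d); r=rd
    for _ in range(30): r=rd/(1+m['k1']*r*r)
    s=d*(r/rd if rd>0 else 1)
    v=RM(m['rotation'])@np.array([s[0],-s[1],-1.]); return np.array(m['position']),v/np.linalg.norm(v)
def onz(m,uv,z):
    o,v=ray(m,uv); return o+v*(z-o[2])/v[2]
def onplane(m,uv,p,n):
    o,v=ray(m,uv); return o+v*(np.dot(p-o,n)/np.dot(v,n))
def tri(obs):
    A=np.zeros((3,3));b=np.zeros(3)
    for m,uv in obs:
        o,v=ray(m,uv);P=np.eye(3)-np.outer(v,v);A+=P;b+=P@o
    x=np.linalg.solve(A,b)
    res=[np.linalg.norm((np.eye(3)-np.outer(v,v))@(x-o)) for o,v in [ray(m,uv) for m,uv in obs]]
    return x,res
def proj(m,p):
    c=RM(m['rotation']).T@(np.asarray(p,float)-m['position']); s=np.array([c[0],-c[1]])/-c[2]
    s=s*(1+m['k1']*(s@s)); return m['K'][:2,:2]@s+m['K'][:2,2]
def crop(img,x0,y0,x1,y1,f,name): cv2.imwrite(name,cv2.resize(img[y0:y1,x0:x1],None,fx=f,fy=f,interpolation=cv2.INTER_CUBIC))
E
python3 - <<'E'
from h import *
t=cv2.imread('pics/top0.png');s=cv2.imread('pics/scene0.png')
crop(t,140,240,270,335,6,'pics/t_cr.png')
crop(t,280,155,450,280,4,'pics/t_sl.png')
crop(s,290,190,430,300,5,'pics/s_sl.png')
m=imaging.camera_model('top');ms=imaging.camera_model('scene')
for p in [(176,291),(167,258)]: print(onz(m,p,55))
for p in [(550,0,0),(300,300,0)]: print(proj(m,p),proj(ms,p))
E
```

```text
[423.28403273 340.64926073  55.        ]
[500.24094739 364.91087308  55.        ]
[322.30526967 241.48607364] [324.93167299 269.47498307]
[196.94791602 342.57874203] [197.84777639 287.26249574]
```

View pics/t_cr.png

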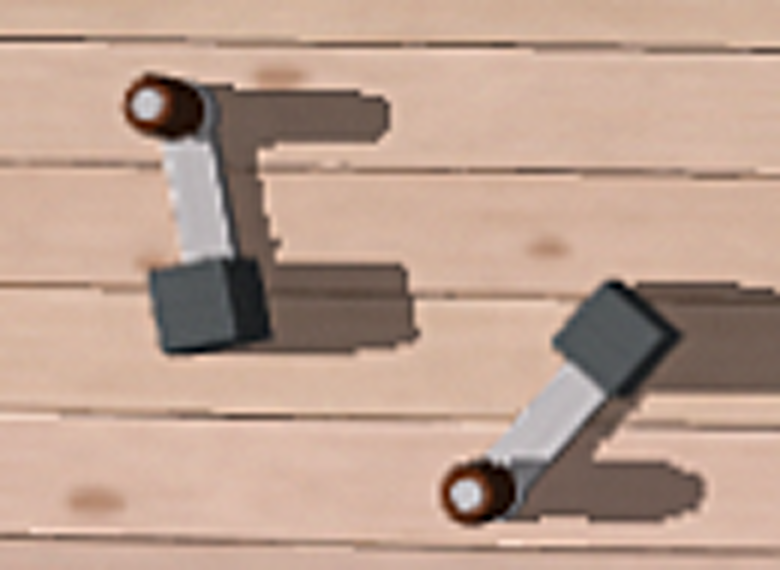

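View pics/t_sl.png

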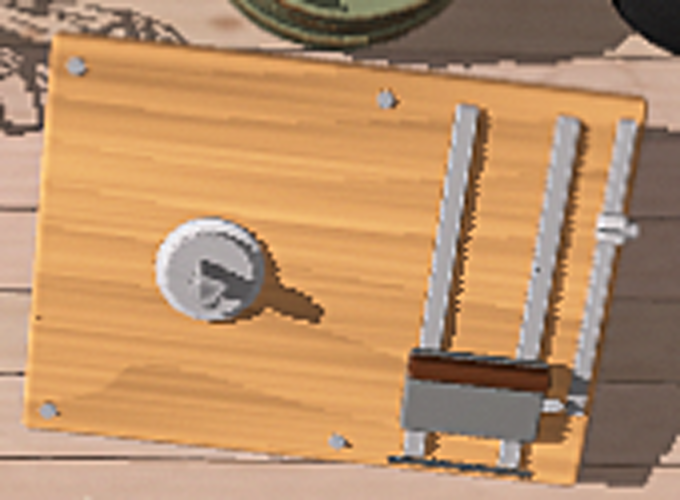

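View pics/s_sl.png

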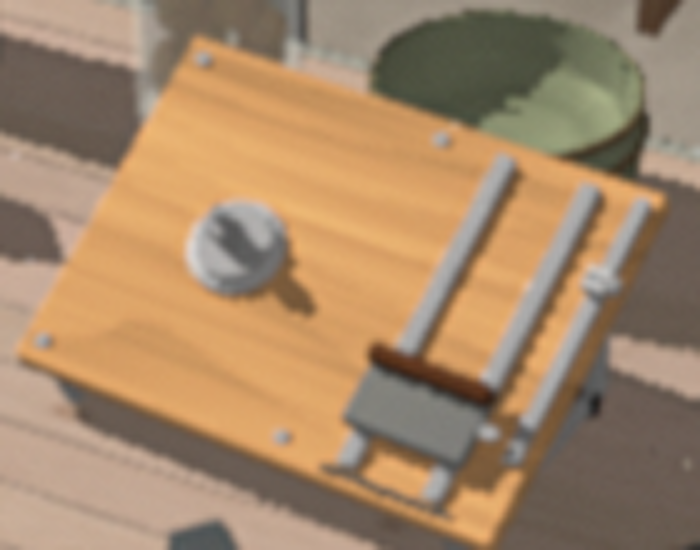

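The crop confirms the choice: the leftmost crank's hub top is centred near (172.5,291.3) and its knob top near (164.5,257.3). The slicer shows its shaft at about (332,222), the tab at (434,212) and the pusher at (398,255).

```bash
python3 - <<'E'
from h import *
m=imaging.camera_model('top');ms=imaging.camera_model('scene')
T=np.array([(53,35),(648,98),(25,425),(578,485)])/4+[280,155]
S=np.array([(197,37),(665,198),(18,355),(492,548)])/5+[290,190]
P=[]
for a,b in zip(T,S):
    x,r=tri([(m,a),(ms,b)]);P.append(x);print(x.round(1),np.round(r,1))
P=np.array(P);print(np.linalg.norm(P[0]-P[1]),np.linalg.norm(P[2]-P[3]),np.linalg.norm(P[0]-P[2]),np.linalg.norm(P[1]-P[3]))
n=np.cross(P[0]-P[3],P[1]-P[2]);n/=np.linalg.norm(n);print(n,P.mean(0))
h=onz(m,(172.5,291.3),52);k=onz(m,(164.5,257.3),62);print(h,k,np.degrees(np.arctan2(*(k-h)[1::-1])),np.linalg.norm((k-h)[:2]))
E
```

```text
[704.4  65.3 157.1] [1.5 1.5]
[ 674.8 -260.4  155.7] [0.2 0.2]
[499.   82.7  39.2] [2. 2.]
[ 467.3 -243.6   40.3] [1.2 1.2]
327.0326713342784 327.8887303203675 237.41281098958564 237.98176419665515
[ 0.48843376 -0.0454014  -0.87141906] [586.37407896 -89.00522901  98.07193855]
[422.43352653 349.79463614  52.        ] [501.30615912 369.00524587  62.        ] 13.68870923958808 81.17844355199166
```

```bash
cat >> h.py <<'E'
SY=-5.2*np.pi/180
EX=np.array([np.cos(SY)*np.cos(np.pi/6),np.sin(SY)*np.cos(np.pi/6),.5]) # up the slope
EY=np.array([-np.sin(SY),np.cos(SY),0]); EN=np.cross(EX,EY)
def tool(a): # a: angle of tool x on deck, deg from upslope, about EN
    a=np.radians(a);x=np.cos(a)*EX+np.sin(a)*EY;z=-EN;y=np.cross(z,x)
    return Rot.from_matrix(np.c_[x,y,z]).as_euler('xyz')
def toolm(a): return RM(tool(a))
E
python3 - <<'E'
from h import *
seat=np.array([586,-24,108.5]);print(EX,EN)
for a in range(-180,180,30):
    r=[]
    for p in [seat+EN*20, seat+EN*75, seat+EN*25+80*EX,seat+EN*25-80*EX,seat+EN*25+80*EY,seat+EN*25-80*EY]:
        q=solve_ik(p,tool(a)); r.append(None if q is None else np.round(q,2).tolist())
    print(a,r[0],r[1],[x is not None for x in r])
for y in [13.7,193.7-360,103.7,-76.3]:
    print(y,solve_ik([422,350,25],[np.pi,0,np.radians(y)]))
c=np.array([586,-89,98])
for a in (-90,0,90,180):
  for d in (120,160): print('look',a,d,solve_ik(c+EN*d,tool(a)))
E
```

```text
[ 0.86246119 -0.07849012  0.5       ] [-0.4979422   0.04531629  0.8660254 ]
-180 [-0.2, 0.21, -0.86, -0.02, 0.05, -0.09] [-0.2, 0.07, -0.86, 0.12, 0.06, -0.1] [True, True, True, True, True, True]
-150 [-0.2, 0.21, -0.86, -0.02, 0.05, -0.61] [-0.2, 0.07, -0.86, 0.12, 0.06, -0.62] [True, True, True, True, True, True]
-120 [-0.2, 0.21, -0.86, -0.02, 0.05, -1.14] [-0.2, 0.07, -0.86, 0.12, 0.06, -1.14] [True, True, True, True, True, True]
-90 [-0.2, 0.21, -0.86, -0.02, 0.05, -1.66] [-0.2, 0.07, -0.86, 0.12, 0.06, -1.67] [True, True, True, True, True, True]
-60 [-0.2, 0.21, -0.86, -0.02, 0.05, -2.19] [-0.2, 0.07, -0.86, 0.12, 0.06, -2.19] [True, True, True, True, True, True]
-30 [-0.2, 0.21, -0.86, -0.02, 0.05, -2.71] [-0.2, 0.07, -0.86, 0.12, 0.06, -2.72] [True, True, True, True, True, True]
0 [-0.2, 0.21, -0.86, -0.02, 0.05, 3.05] [-0.2, 0.07, -0.86, 0.12, 0.06, 3.04] [True, True, True, True, True, True]
30 [-0.2, 0.21, -0.86, -0.02, 0.05, 2.53] [-0.2, 0.07, -0.86, 0.12, 0.06, 2.52] [True, True, True, True, True, True]
60 [-0.2, 0.21, -0.86, -0.02, 0.05, 2.0] [-0.2, 0.07, -0.86, 0.12, 0.
[... 708 characters left out ...]
.25215403]
look -90 120 [-0.3781371  -0.00299037 -0.83940444  0.22872345  0.14219905 -1.82138016]
look -90 160 [-0.39412326 -0.09217858 -0.81725174  0.34212302  0.14992822 -1.83552429]
look 0 120 [-0.3781371  -0.00299037 -0.83940444  0.22872345  0.14219905  2.89100882]
look 0 160 [-0.39412326 -0.09217858 -0.81725174  0.34212302  0.14992822  2.87686469]
look 90 120 [-0.3781371  -0.00299037 -0.83940444  0.22872345  0.14219905  1.32021249]
look 90 160 [-0.39412326 -0.09217858 -0.81725174  0.34212302  0.14992822  1.30606836]
look 180 120 [-0.3781371  -0.00299037 -0.83940444  0.22872345  0.14219905 -0.25058384]
look 180 160 [-0.39412326 -0.09217858 -0.81725174  0.34212302  0.14992822 -0.26472796]
```

```bash
python3 - <<'E'
from h import *
c=np.array([586,-89,98.])
t0=bot.get_state()['t']
bot.move_ptp(c+EN*165+40*EX,tool(180))
print(bot.get_state()['t']-t0)
m=imaging.camera_model('wrist'); img=imaging.capture('wrist')
import pickle; pickle.dump(m,open('w1.pkl','wb')); cv2.imwrite('pics/w1.png',img)
seat=np.array([586,-24,108.5]); print(proj(m,seat),proj(m,seat+37*EN))
s=bot.get_state(); print(s['tcp_pos'],s['t'],s['contact_force'])
E
```

```text
2.5667
[407.62617163 157.88566346] [419.80002373 167.29962664]
[538.48918681 -84.05712317 260.85008741] 2.7667 [-0.29686106  0.0253035  -0.43885064]
```

View pics/w1.png

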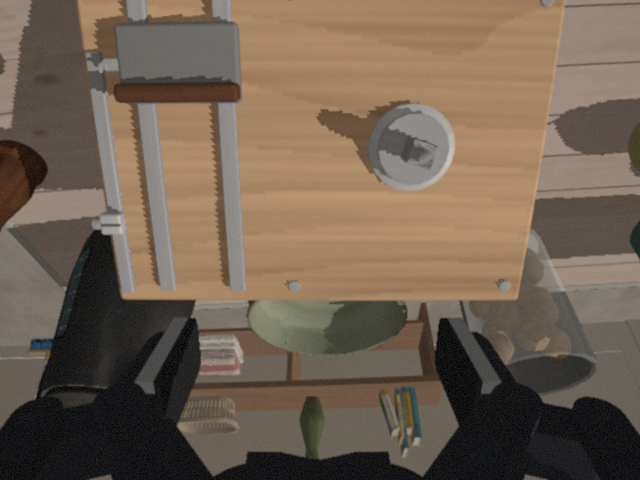

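The wrist view shows the whole deck: collar at (411,147), shaft top near (423,155), tab at (108,223), pointer at (97,63). I'll zoom in on these.

```bash
python3 - <<'E'
from h import *
i=cv2.imread('pics/w1.png')
a=cv2.resize(i[95:200,355:470],None,fx=6.5,fy=5.6*6.5/5.6,interpolation=cv2.INTER_CUBIC); cv2.imwrite('pics/w1s.png',a[:600])
crop(i,70,30,170,250,2.7,'pics/w1p.png')
g=cv2.cvtColor(i,cv2.COLOR_BGR2HSV)
sub=i[95:200,355:470].astype(int)
mask=((sub.max(2)-sub.min(2))<25)&(sub.mean(2)>80)
cs,_=cv2.findContours(mask.astype(np.uint8),cv2.RETR_EXTERNAL,cv2.CHAIN_APPROX_NONE)
c=max(cs,key=cv2.contourArea); print(cv2.fitEllipse(c),cv2.contourArea(c))
E
```

```text
((55.83218765258789, 51.355690002441406), (83.79527282714844, 87.93978118896484), 42.422088623046875) 5785.0
```

View pics/w1s.png

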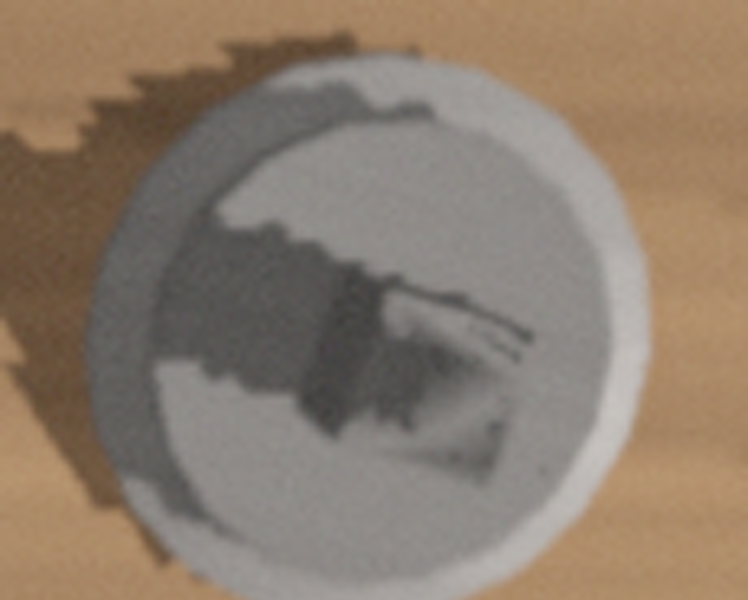

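View pics/w1p.png

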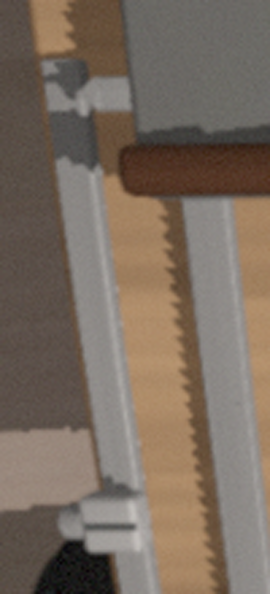

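```bash
python3 - <<'E'
from h import *
import pickle
w=pickle.load(open('w1.pkl','rb'));m=imaging.camera_model('top');ms=imaging.camera_model('scene')
print(tri([(w,(413.9,148.1)),(m,(331.75,223.75))]))
print(tri([(w,(413.9,148.1)),(m,(331.75,223.75)),(ms,(290+235/5,190+243/5))]))
# corner check from wrist
C=[(125,298),(517,298)]
for c,a in zip(C,[(442,179.5),(293.25,163.75)]): print(tri([(w,c),(m,a)]))
i=cv2.imread('pics/w1.png')[120:180,385:450]
g=cv2.createCLAHE(4,(3,3)).apply(cv2.cvtColor(i,cv2.COLOR_BGR2GRAY))
cv2.imwrite('pics/w1z.png',cv2.resize(g,None,fx=9,fy=9,interpolation=cv2.INTER_LANCZOS4))
E
```

```text
(array([579.33036247, -20.00514428, 106.55557847]), [np.float64(0.16875564509672847), np.float64(0.1687556450967078)])
(array([581.01781928, -21.52356797, 104.7625821 ]), [np.float64(2.083025379284482), np.float64(1.9019098552785292), np.float64(3.7959961614264026)])
(array([ 676.02558992, -259.59025692,  154.20530629]), [np.float64(1.5710109085426125), np.float64(1.5710109085425557)])
(array([703.20930793,  67.60825254, 156.44707778]), [np.float64(1.1509662006279977), np.float64(1.1509662006279882)])
```

View pics/w1z.png

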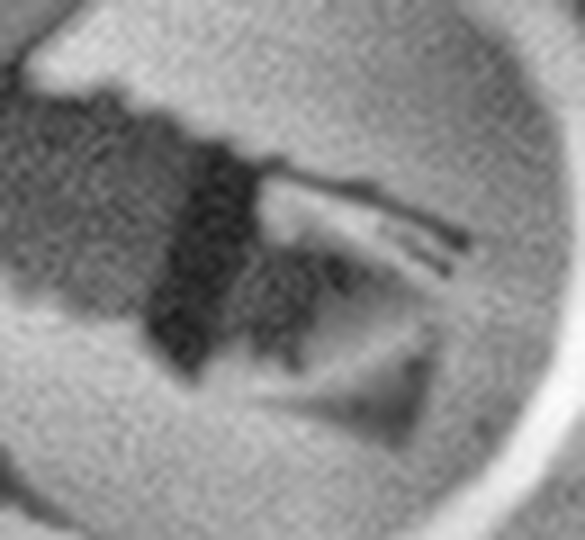

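```bash
python3 - <<'E'
from h import *
import pickle
w=pickle.load(open('w1.pkl','rb'));m=imaging.camera_model('top')
s0=np.array([579.3,-20.,106.6])
for off in (-1,0):
  p0=s0+off*EN
  a=onplane(w,(413.9,148.1),p0,EN)
  q=np.array([(260,170),(470,240),(405,440),(195,375)])/9+[385,120]
  Q=np.array([onplane(w,x,p0+24*EN,EN) for x in q])
  print(off,a,Q.mean(0)-24*EN)
  for i in range(4):
    d=Q[(i+1)%4]-Q[i]; print(np.linalg.norm(d),np.degrees(np.arctan2(d@EY,d@EX)))
  L=onplane(w,(110.7,224.8),p0,EN);T=onplane(w,(99.6,65.2),p0,EN);print(L,T,(L-T)@EX)
E
```

```text
-1 [579.88908042 -19.67917295 105.76721763] [580.41551052 -19.7326847  106.07270141]
16.11453192085346 72.69729630085713
14.77505006711626 -13.56042802323575
16.246547384339525 -106.50104873096059
14.994060133102414 165.88554919830278
[ 608.31645173 -244.5937136   133.88126631] [ 512.72117831 -226.77410414   77.98401541] 111.79450179560713
0 [579.25548823 -19.85158605 106.56664087] [579.76795272 -19.92419603 106.86509413]
16.05502701615096 72.69729630085729
14.720491365036917 -13.560428023235756
16.186554996189635 -106.50104873096059
14.938692709232692 165.88554919830278
[ 607.58643351 -244.00321354  134.58532631] [ 512.31542055 -226.24404843   78.87767964] 111.41529333425682
```

```bash
python3 - <<'E'
from h import *
import pickle
bot.move_ptp([422.4,349.8,130],[np.pi,0,np.radians(-166.3)])
bot.dwell(0.2)
m=imaging.camera_model('wrist'); img=imaging.capture('wrist')
pickle.dump(m,open('w2.pkl','wb')); cv2.imwrite('pics/w2.png',img)
print(bot.get_state()['t'],bot.get_state()['tcp_pos'],proj(m,[422.4,349.8,52]))
E
```

```text
4.7167 [422.96667356 349.23399801 130.35948503] [317.1137003  248.29055829]
```

View pics/w2.png

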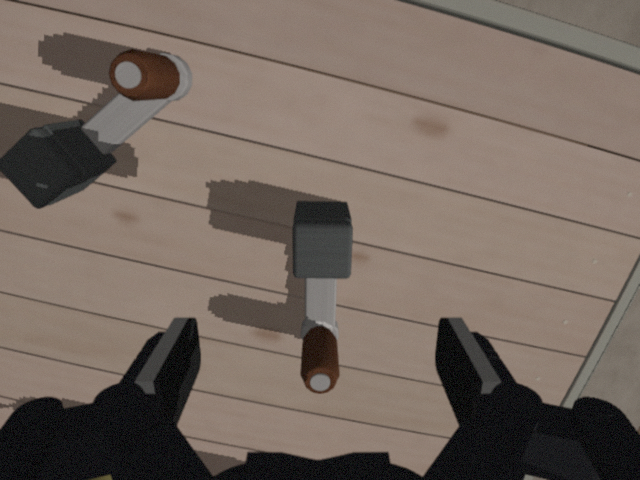

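The hub's top face spans columns 293–352 and rows 224–277, centred at (322.5,250.5). The knob top is at (320,382).

```bash
python3 - <<'E'
from h import *
import pickle
w=pickle.load(open('w2.pkl','rb'));
h=onz(w,(322.5,250.5),52);k=onz(w,(320,382),62);print(h,k)
d=(k-h)[:2];yaw=np.arctan2(d[1],d[0]);print(np.degrees(yaw),np.linalg.norm(d))
for a,b in [((293,226),(352,226)),((295,277),(351,277)),((293,226),(295,277)),((352,226),(351,277))]:
    v=onz(w,b,52)-onz(w,a,52);print(np.linalg.norm(v),np.degrees(np.arctan2(v[1],v[0])))
E
```

```text
[422.98048332 353.05771022  52.        ] [503.07340929 371.173275    62.        ]
12.744818341919288 82.11607929018116
32.51884900903814 103.64055292877259
32.23855003040735 103.62521449392135
30.891448182659904 14.669926122050077
30.89631416528626 14.149911766271298
```

```bash
python3 - <<'E'
from h import *
import pickle
r=[np.pi,0,np.radians(-166.3)]
bot.movel([422.7,351.5,20],r)
bot.grip(0.0,60)
s=bot.get_state();print(s['t'],s['opening'],s['tcp_pos'],s['contact_force'],s['orientation'])
bot.movel([422.7,351.5,130])
m=imaging.camera_model('wrist'); s=bot.get_state(); img=imaging.capture('wrist')
pickle.dump((m,s),open('w3.pkl','wb')); cv2.imwrite('pics/w3.png',img)
print(s['t'],s['opening'],s['tcp_pos'],s['contact_force'],proj(m,s['tcp_pos']+[0,0,32]))
E
```

```text
6.125 0.3827294136569441 [423.13410979 351.82731387  20.74691992] [-0.97823453 -0.66633132  5.67211069] [ 3.14113820e+00  1.16407761e-03 -2.90249760e+00]
7.0083 0.3919258337618234 [421.91434343 350.99487028 128.96552505] [-0.76978423  1.21539319 -2.92042514] [314.34949803 375.68299509]
```

View pics/w3.png

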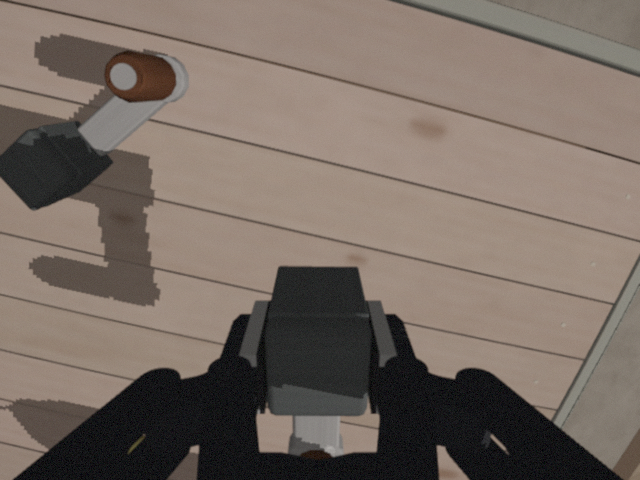

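```bash
python3 - <<'E'
from h import *
import pickle
m,s=pickle.load(open('w3.pkl','rb'))
R=RM(s['orientation']);p=s['tcp_pos']
for uv in [(266,315),(371,315),(318,315),(318,415),(266,415),(368,415)]:
    P=onplane(m,uv,p-32*R[:,2],R[:,2]); print(uv,(R.T@(P-p)).round(1))
E
```

```text
(266, 315) [ 21.9 -14.4 -32. ]
(371, 315) [ 22.   16.9 -32. ]
(318, 315) [ 22.    1.1 -32. ]
(318, 415) [-15.8   1.2 -32. ]
(266, 415) [-15.8 -16.  -32. ]
(368, 415) [-15.8  17.7 -32. ]
```

```bash
cat >> h.py <<'E'
SEAT=np.array([580,-19.8,106.3]); PHI=-15.5
E
python3 - <<'E'
from h import *
import pickle
r=tool(PHI+180); tx=RM(r)[:,0]
b=SEAT-1.5*tx
bot.move_ptp(b+EN*120,r)
bot.grip(0.0,35)
bot.movel(b+EN*72,r,max_speed=120)
bot.dwell(0.2)
cv2.imwrite('pics/s4.png',imaging.capture('scene'));cv2.imwrite('pics/t4.png',imaging.capture('top'))
s=bot.get_state();print(s['t'],s['opening'],s['tcp_pos']-(b+EN*72),s['contact_force'])
t=cv2.imread('pics/t4.png');c=cv2.imread('pics/s4.png')
a=cv2.resize(t[160:280,260:420],(800,600),interpolation=cv2.INTER_CUBIC);cv2.imwrite('pics/t4c.png',a)
crop(c,280,170,420,275,5.7,'pics/s4c.png')
E
```

```text
9.5583 0.3905148413040367 [ 0.22029374 -0.04761676  0.75495064] [-0.09918079 -0.263048   -3.06990913]
```

View pics/s4c.png

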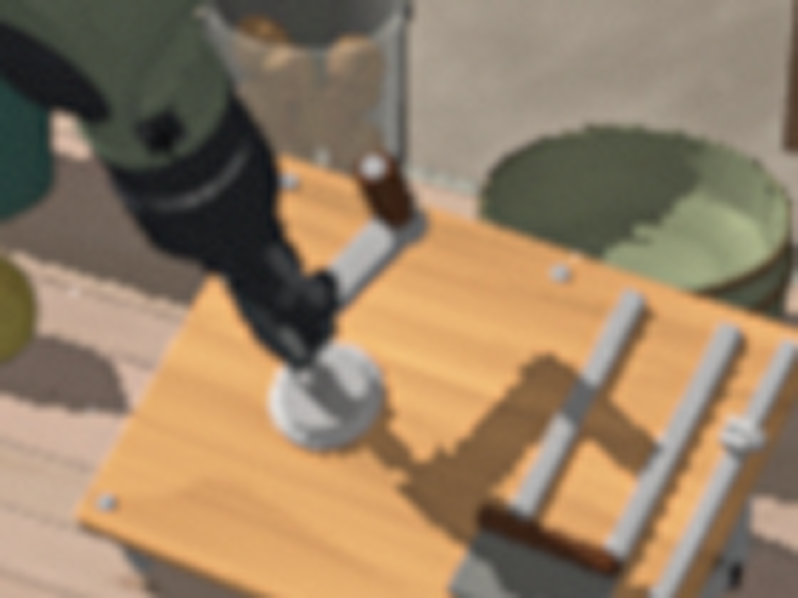

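View pics/t4c.png

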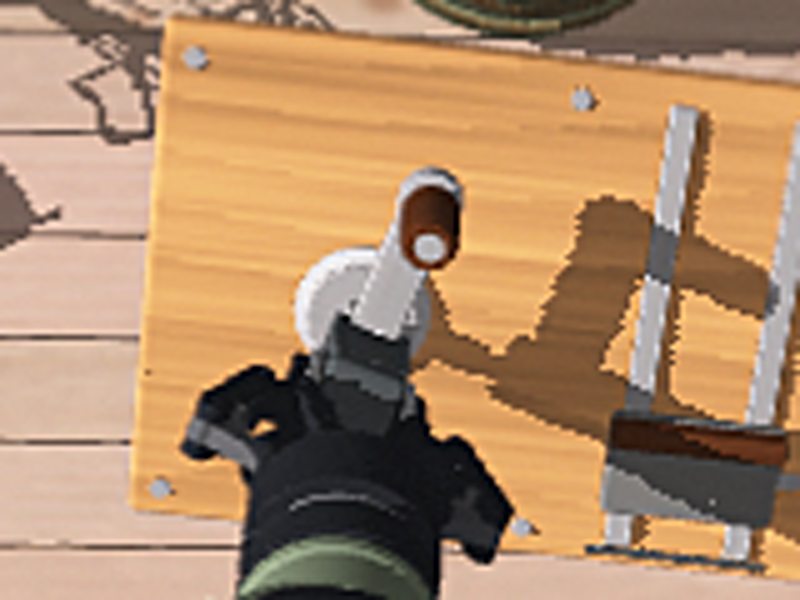

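The crank is held over the collar with its knob upslope, in line with the shaft. Next I'll lower it with a force stop.

```bash
python3 - <<'E'
from h import *
r=tool(PHI+180); R=RM(r);tx=R[:,0]
b=SEAT-1.5*tx
f0=bot.get_state()['contact_force']
for h in (58,48,38,28,18.5):
    hit=bot.movel(b+EN*h,r,max_speed=50,threshold=12)
    s=bot.get_state();d=R.T@(s['tcp_pos']-SEAT)
    print(h,hit,s['t'],'tool-frame off',d.round(1),'F',(R.T@(s['contact_force']-f0)).round(1))
    if hit: break
E
```

```text
58 False 9.9917 tool-frame off [ -0.9  -0.1 -57.5] F [-1.2  0.6 -0.7]
48 False 10.3417 tool-frame off [ -1.1  -0.1 -47.6] F [-0.3 -0.4 -0.5]
38 False 10.6917 tool-frame off [ -0.8  -0.1 -37.6] F [1.5 0.2 0.7]
28 False 11.0417 tool-frame off [ -0.8  -0.1 -27.5] F [ 1.4 -0.1  1.1]
18.5 True 11.2667 tool-frame off [ -0.8   0.1 -21.2] F [-1.2  1.1 -7.7]
```

```bash
python3 - <<'E'
from h import *
import pickle
r=tool(PHI+180); R=RM(r);tx=R[:,0]
b=SEAT-1.5*tx
bot.grip(0.75)
s=bot.get_state();print(s['t'],s['opening'])
bot.movel(b+EN*95+30*tx,r,max_speed=250)
m=imaging.camera_model('wrist'); s=bot.get_state(); img=imaging.capture('wrist')
pickle.dump((m,s),open('w5.pkl','wb')); cv2.imwrite('pics/w5.png',img)
print(s['t'],proj(m,SEAT+52*EN),proj(m,SEAT+62*EN-80*tx))
E
```

```text
11.6667 0.749178579654694
12.1333 [316.31425032 324.56260765] [316.33475583 458.03347051]
```

View pics/w5.png

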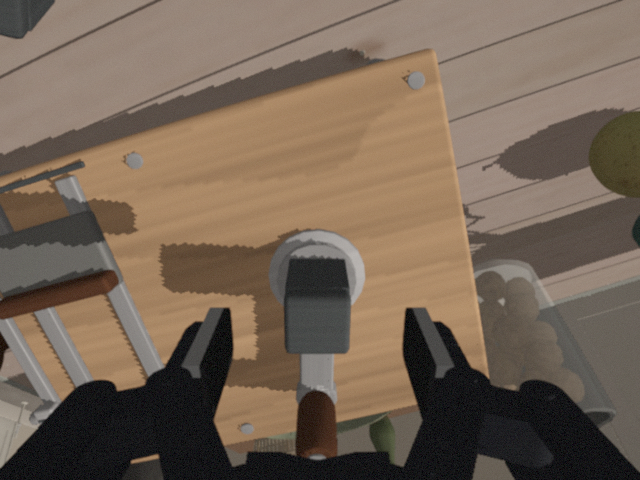

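The hub sits flush on the collar: hub top at (318,321) against a predicted (316,325), and the knob is where expected. Next I'll grip the knob and start winding.

```bash
cat >> h.py <<'E'
RW=tool(PHI+180); HW=28
def wp(deg,h=HW,r=80.4):
    a=np.radians(deg); return SEAT+r*(np.cos(a)*EX+np.sin(a)*EY)+h*EN
def wind(a0,a1,step=18,speed=150,fmax=35):
    n=max(1,int(np.ceil(abs(a1-a0)/step-1e-6)))
    R=RM(RW)
    for i,a in enumerate(np.linspace(a0,a1,n+1)[1:]):
        bot.movel(wp(a),RW,max_speed=speed)
        s=bot.get_state();f=s['contact_force']
        d=s['tcp_pos']-SEAT
        print(round(a,1),round(s['t'],2),'ang',np.degrees(np.arctan2(d@EY,d@EX)).round(1),'r',np.hypot(d@EY,d@EX).round(1),'F',np.round([f@EX,f@EY,f@EN],1),round(s['opening'],2))
        if np.linalg.norm(f)>fmax: print('FORCE');return a
    return a1
E
python3 - <<'E'
from h import *
bot.movel(wp(PHI,95),RW,max_speed=250)
print('hit',bot.movel(wp(PHI),RW,max_speed=120,threshold=15))
bot.grip(0.0,25)
s=bot.get_state();print(s['t'],s['opening'],s['contact_force'])
wind(PHI,PHI+90)
E
```

```text
hit False
13.9083 0.2877023346920664 [-1.11907986 -0.76423695  1.99036935]
2.5 14.22 ang 3.1 r 80.3 F [-0.9  1.5  2.7] 0.28
20.5 14.54 ang 20.8 r 80.2 F [-0.7  1.3  3.8] 0.28
38.5 14.86 ang 38.7 r 80.1 F [-2.  -0.1  4.3] 0.29
56.5 15.18 ang 56.9 r 80.0 F [-2.  -0.3  4.9] 0.28
74.5 15.49 ang 74.8 r 80.0 F [-1.9 -1.3  3.9] 0.29
```

```bash
python3 - <<'E' | awk 'NR%5==0||/FORCE/'
from h import *
wind(PHI+90,PHI+810)
cv2.imwrite('pics/t6.png',imaging.capture('top'));cv2.imwrite('pics/s6.png',imaging.capture('scene'));cv2.imwrite('pics/w6.png',imaging.capture('wrist'))
t=cv2.imread('pics/t6.png')
cv2.imwrite('pics/t6c.png',cv2.resize(t[160:280,290:450],(800,600),interpolation=cv2.INTER_CUBIC))
E
```

```text
164.5 17.07 ang 164.5 r 80.2 F [-2.3 -1.   4.8] 0.28
254.5 18.66 ang -103.9 r 80.4 F [-0.8 -2.4  7.1] 0.29
344.5 20.24 ang -15.4 r 80.4 F [2.7 1.3 4.9] 0.29
434.5 21.82 ang 77.1 r 79.9 F [-1.7  1.   7.3] 0.28
524.5 23.41 ang 164.5 r 80.5 F [ 0.4 -0.1  2.5] 0.28
614.5 24.99 ang -104.2 r 80.4 F [ 0.7 -2.9  7.2] 0.29
704.5 26.57 ang -15.4 r 80.3 F [ 2.  -0.3  5.7] 0.28
794.5 28.16 ang 77.0 r 79.9 F [-1.   0.6  7.6] 0.29
```

View pics/t6c.png

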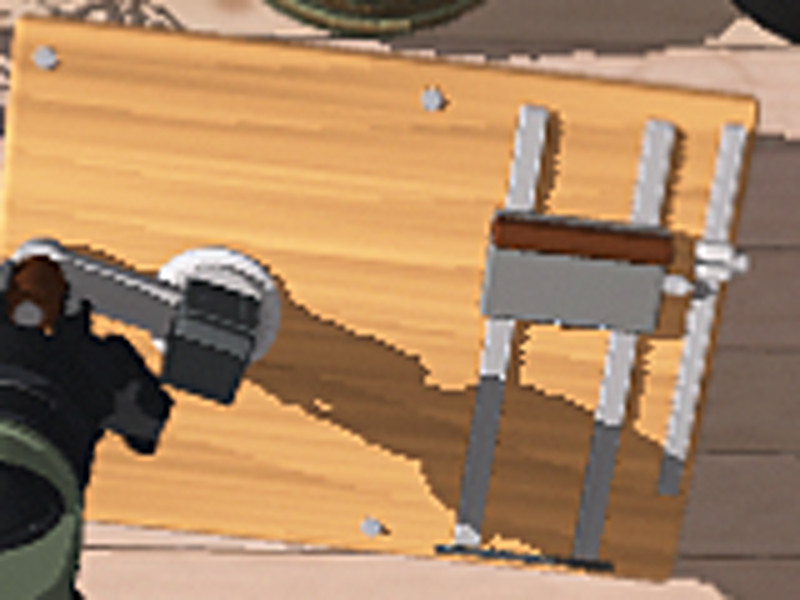

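View pics/w6.png

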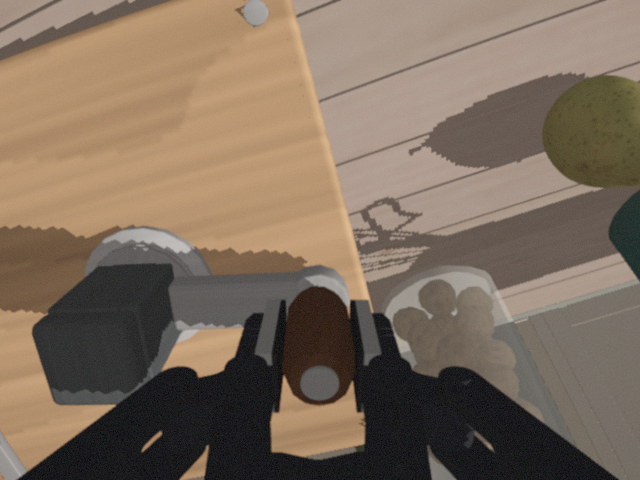

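```bash
cat >> h.py <<'E'
TAB=np.array([607.9,-244.3,134.2])
def release(deg):
    bot.grip(0.75); bot.movel(wp(deg,95),RW,max_speed=250)
def look(n):
    import pickle
    bot.move_ptp(TAB+86*EY+100*EN,tool(-90)); bot.dwell(0.3)
    m=imaging.camera_model('wrist'); img=imaging.capture('wrist')
    pickle.dump(m,open(f'w{n}.pkl','wb')); cv2.imwrite(f'pics/w{n}.png',img)
    print('tab',proj(m,TAB),bot.get_state()['t'])
E
python3 - <<'E'
from h import *
wind(PHI+810,PHI+900)
release(PHI+900)
print(bot.get_state()['t'])
look(7)
E
```

```text
812.5 28.62 ang 95.1 r 80.0 F [-1.  -1.8  6.7] 0.29
830.5 28.94 ang 112.5 r 80.3 F [-0.7 -3.3  6.1] 0.29
848.5 29.26 ang 129.1 r 80.3 F [ 0.3 -1.8  4. ] 0.29
866.5 29.57 ang 146.6 r 80.4 F [-0.2 -1.9  4.3] 0.29
884.5 29.89 ang 164.4 r 80.4 F [ 0.4 -1.2  4. ] 0.28
30.775
tab [315.10722168  84.67648323] 32.9833
```

View pics/w7.png

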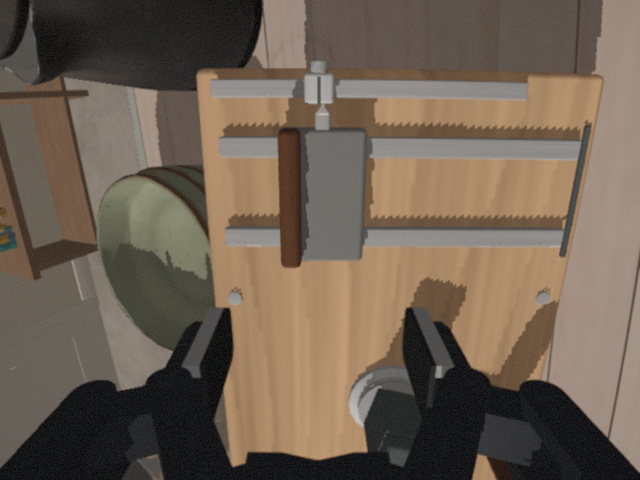

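The tab line is at about column 319 and the pointer tip at about 322, so they are nearly level. I'll zoom in and measure.

```bash
python3 - <<'E'
from h import *
i=cv2.imread('pics/w7.png')
crop(i,290,50,355,135,7,'pics/w7z.png')
E
```

View pics/w7z.png

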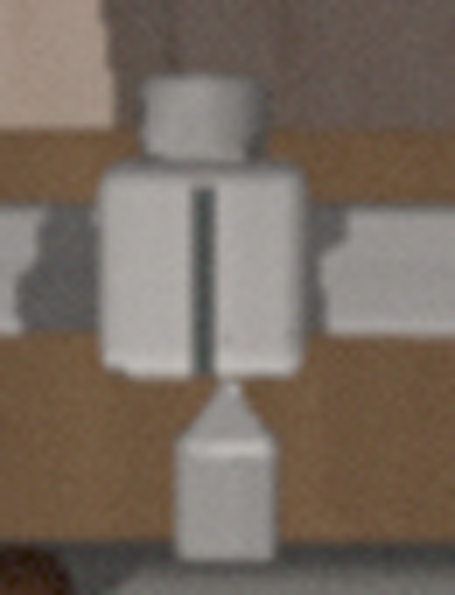

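The pointer sits about 1.8–2 mm below the line on the slope; left in this image is upslope. That is roughly 15° more winding, so I'll regrip the knob and finish.

```bash
python3 - <<'E'
from h import *
a=PHI+900
bot.move_ptp(wp(a,95),RW)
print('hit',bot.movel(wp(a),RW,max_speed=120,threshold=15))
bot.grip(0.0,25)
wind(a,a+15.5,step=8,speed=60)
bot.dwell(0.3)
release(a+15.5)
look(8)
i=cv2.imread('pics/w8.png')
crop(i,290,50,355,135,7,'pics/w8z.png')
E
```

```text
hit False
892.2 36.32 ang 172.4 r 80.1 F [0.3 2.1 3.9] 0.29
900.0 36.65 ang -179.6 r 80.2 F [0.1 1.9 5.4] 0.28
tab [315.07952611  84.71824545] 39.9917
```

View pics/w8z.png

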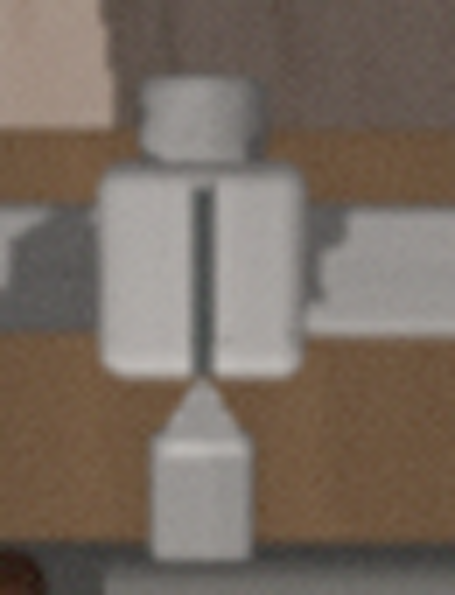

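View pics/w8.png

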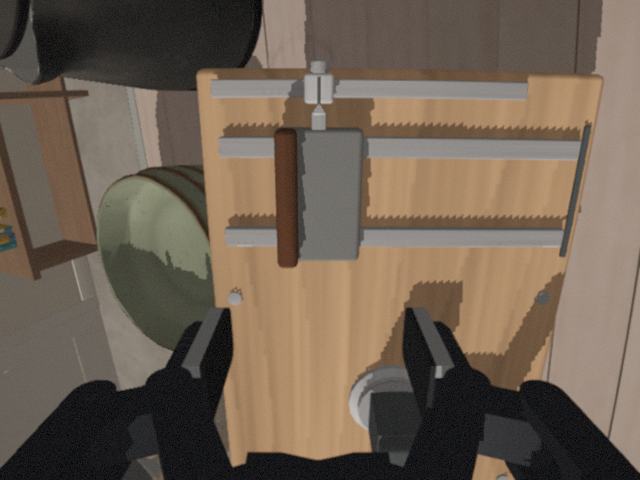

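The pointer tip (about 202 in the crop) is level with the line (about 204), a difference of about 0.2 mm. Next I'll check that the crank is still fully seated and nothing else has moved.

```bash
python3 - <<'E'
from h import *
import pickle
r=tool(180)
bot.move_ptp(SEAT+EN*170+60*EX,r); bot.dwell(0.2)
m=imaging.camera_model('wrist');i=imaging.capture('wrist');cv2.imwrite('pics/w9.png',i)
t=imaging.capture('top');cv2.imwrite('pics/t9.png',t)
print(bot.get_state()['t'])
for h in (52,56): print(h,proj(m,SEAT+h*EN))
for h in (62,66): print(h,proj(m,wp(180,h,80)))
for h in (0,6,12):
  print('arm underside end',h,proj(m,wp(180,h,94)))
E
```

```text
41.9
52 [316.7576696  133.75429163]
56 [316.74937189 134.43796949]
62 [316.70138008 -16.23665512]
66 [316.69096844 -18.02862755]
arm underside end 0 [316.8243285  -17.38765821]
arm underside end 6 [316.8143122 -19.5747218]
arm underside end 12 [316.80387395 -21.8534384 ]
```

View pics/w9.png

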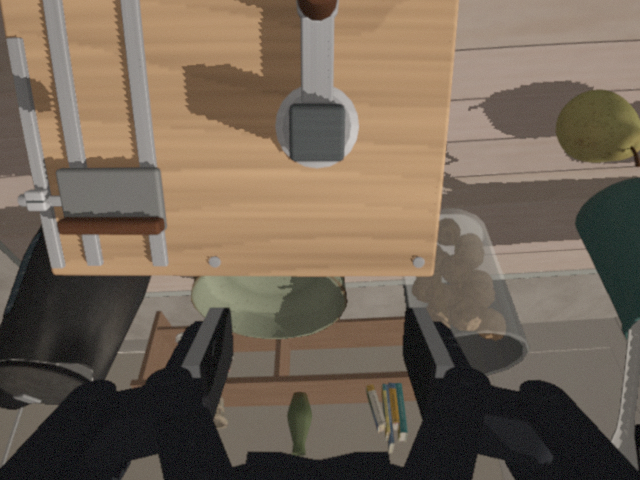

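View pics/t9.png

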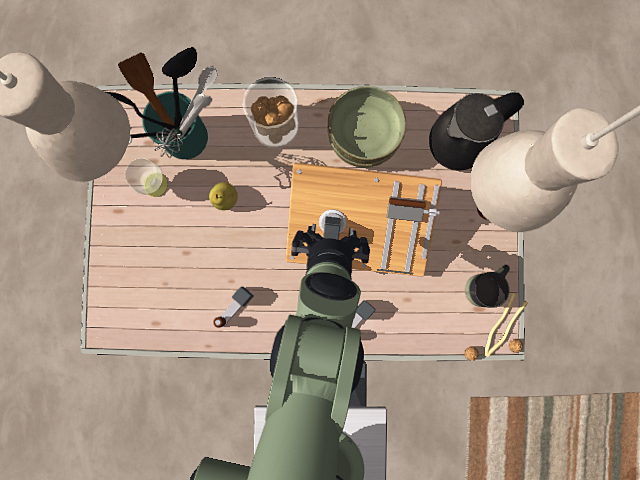

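The crank is on the collar and the tab, mug, pear and mill have not moved. Last check: touch the hub top lightly to confirm its height, which should be 52 mm above the collar if it is fully down.

```bash
python3 - <<'E'
from h import *
r=tool(180)
bot.grip(0.0)
bot.movel(SEAT+80*EN,r,max_speed=200)
hit=bot.movel(SEAT+49*EN,r,max_speed=25,threshold=6)
s=bot.get_state();print(hit,(s['tcp_pos']-SEAT)@EN,s['contact_force'])
bot.movel(SEAT+150*EN,r,max_speed=200)
bot.grip(0.75)
look(10)
i=cv2.imread('pics/w10.png')
crop(i,290,50,355,135,7,'pics/w10z.png')
E
```

```text
True 52.7951199526891 [-2.26945849 -0.93107133  4.6199727 ]
tab [315.220403    84.63878061] 47.425
```

View pics/w10z.png

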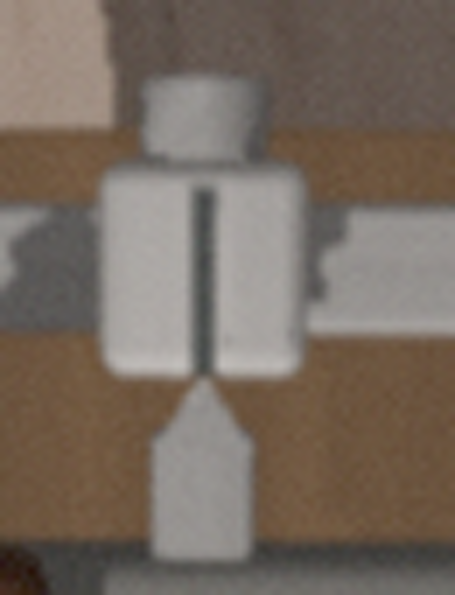

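The hub top measured 52.8 mm, which means fully seated: the insertion also stopped about 0.5 mm high against my seat estimate. The pointer is level with the line and the robot is touching nothing, so I'm handing in.

```bash
python3 -c "
from bench import bot
bot.sign_off()"
```

```text
the job is handed in; nothing more can be done
```

I fitted the leftmost crank onto the slicer's shaft and wound it about 2.54 turns anticlockwise, holding it by the knob. The job was handed in at about 47 s, with the crank left on the shaft and the robot clear of everything.

- **Pointer against line:** the last close-up shows the pointer tip level with the line to about 0.2 mm. After the first stretch of winding it was about 2 mm short, so I regripped the knob and wound about 15° more.
- **Crank seating:** touching the hub top put it at 52.8 mm above my estimated collar, against 52 mm when fully seated. When fitting the crank I also met the collar about 0.5 mm high, so I put the difference down to my estimate of the collar's height.
- **Other objects:** in the last pictures the tab, mug and pear had not moved. The pepper mill is hidden by the lamp in the overhead view; the arm never went near it.
- **Forces:** the winding forces I printed were about 8 N or less. No check failed. My position estimates from different cameras differed by up to about 7 mm at the shaft and 3 mm at the crank, and neither affected the fit.

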